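Fit the plug-in module that was put away backwards

ROBOT

A 6-joint arm with a two-finger parallel gripper is mounted at the origin on the work surface. World frame = base frame: x ahead of the robot, y to its left, z up, the work surface at z = 0. Lengths are in mm, angles in rad, forces in N, time in s.
With the tool pointing down it reaches from about 350 to 975 mm from the base axis. Payload 7.1 kg.
Tool frame: the origin (TCP) lies at the very end of the fingers, on their centre line; the grasp point (between the pads) lies 19 mm behind it; z points along the fingers, y is the line along which they close (so a half turn about z gives the same grasp; the last joint's range is limited). The gripper opens to 88 mm and grips with 3 to 60 N. Pads are 20 mm wide; open, the fingers measure 115 mm over their backs; the gripper's body (75 mm by 178 mm) begins 61 mm behind the grasp point.
Start: joints at [-1.255, 0.423, 1.63, -0, 1.089, -0.019], TCP at [205.38, -590.274, 222.675] pointing down, gripper open.
Joint ranges: [-3, 3], [-0.9, 2.11], [0.09, 2.58], [-1.31, 4.45], [0.11, 2.69], [-2.54, 2.54]. Speed limits (rad/s): [2.39, 2.39, 3.01, 3.14, 3.14, 3.14].

INTERFACE

Orientations are given as a rotation vector (axis times angle).
In Python, from workcell import sensors, imaging, close_job gives the robot as it stands. The module is installed in compiled form; this text tells all that it offers.
- The arm moves only by the tool servo_tool, never from a script. Its argument "steps" is a list of rows, each a list of 3 entries, a list of its own where there are three numbers: the shift along the world's x, y, z in m, then the turn, a rotation vector about the world's x, y, z in degrees, then the opening, from -1 (shut) to 1 (fully open). A call has exactly 8 rows; each row shifts and turns the commanded pose from where the row before left it; what a row does not reach is not made up. A row lasts 1/12 s, in which the tool goes at most 41.7 mm and 7.16 degrees, less where a joint would pass 70% of its speed; a pose out of reach is approached as far as the arm can. A call is refused whole if a number of a shift passes 0.0417 or a number of a turn 7.16, either way. A call with a gripper value outside its range is refused whole. The fingers move at their own pace and stop on an object; the grip force is fixed at half the most. Time passes only in rows, so rows that do not move let the fingers close, or fill a call up. It gives the time, the measured TCP pose, the force, the opening and the grip force at its end, in the units of the state.
- sensors.get_obs(): the state, without advancing time (a new reading comes with each control period).
- imaging.get_image(name): name is "side" or "top"; returns a dict with "color" (480x640x3 uint8, blue, green, red), "range_z" (480x640 float32, mm along the optical axis (not along the pixel's ray), 0 where there is no reading), "vertical_fov" (degrees; the focal length in pixels is half the picture's height over the tangent of half this angle, whatever the lens; pixels are square), "cx", "cy" (the principal point, pixels), "k1" (the pictures are not rectified: a ray, as slopes to the right and down, at radius r is drawn at 1 + k1 r^2 times it, then the intrinsics apply), "rvec" (rotation vector, rad) and "tvec" (3), from world to camera coordinates, as OpenCV has them. Camera axes: x right, y down, z forward; pixel columns grow to the right and rows downward; lengths in mm; the calibration is good to about 2 mm. A picture is of the moment at which its call begins.
- close_job(): hands the job in; it is judged then, once.
The state is a dict: "t": time; "qpos": joint angles; "qvel": joint speeds; "joint_torque": joint torques, N m; "ee_pos": TCP position; "orientation": TCP orientation; "ft_force": force on the tool from outside, world axes, zero at the start; "moment": the same for the moment, N m; "width": finger opening in mm; "grasp_force": force on a finger pad.
Only numpy, scipy, OpenCV 4.12 (cv2) and the standard library are available. Lean on these libraries where they do the work, as an engineer would, in place of code of your own. Each camera call takes 0.05 s, during which the arm holds its last target. There are 200 camera calls.

TASK

The plug-in module has been put away backwards, with only its black nose end sticking out of the steel storage sleeve. Draw it out, set it down flat on the open bench and let go, then regrasp it so that it can be slid nose first into the open bay of the grey instrument chassis until its front flange sits flush against the chassis, and let go. Keep it roughly level and leave the other things on the bench where they are.

Things in the scene. Friction and masses are not known exactly. Their poses are not given: they have to be found in the camera images.
- module: the plug-in module, 0.32 kg nominal, loose, lying flat, 156 mm long, symmetric about its y = 0. Origin on its underside; +x points along it to the nose, z up. Along x: aluminium body 40 wide, 30 tall from -50 to 38 mm; then the black nose; behind the body the aluminium flange from -56 to -50 mm (58 wide, 42 tall), then the black handle fin. At the start 45 to 60 mm of the nose end is out of the sleeve.
- module_center (a point): centre of the module's aluminium body at half height (15 mm above the underside), axes as the module
- module_nose (a point): front end face of the black nose plug (34 wide, 24 tall, from module x = 38 to 50 mm), at module x = 50 mm, 15 mm above the underside
- module_handle (a point): middle of the handle fin, module x = -81 mm, 20 mm above the underside; the fin is 14 thick (y), runs from x = -106 to -56 mm and stands from 4 to 36 mm above the underside
- module_tail (a point): rear end of the handle, module x = -106 mm, 15 mm above the underside
- garage: the storage sleeve, a fixed dark steel box, open at the front, without a floor of its own (the module slides on the bench). Origin on the bench at the middle of its mouth; its +x points into it, so the module comes out along -x. Inside 66 wide, 48 high, 116 deep; outside 74 wide, 52 high, 120 long.
- mainframe: the instrument chassis, a fixed grey box 62 high, 170 deep, 175 wide (its y from -50 to 125 mm). Origin on the bench at the middle of the bay's mouth, in the front panel's plane; +x points into the bay. Module fully home: its x axis along this x, nose at x = 100 mm, flange against the panel, only flange and handle outside.
- bay_mouth (a point): middle of the bay's mouth, 16 mm above the bench, axes as the chassis. The bay has no floor of its own (the module slides in on the bench top); it is 34 high, 52 wide at the mouth, narrowing within 12 mm to 43 wide, and 106 deep; the first 12 mm are open above, as a notch
- spool: bystander: solder spool, 56 dia x 42, standing; origin under its centre
- screwdriver: bystander: screwdriver lying on the bench
- heatsink: bystander: finned aluminium block 60 x 50 x 30; origin under its centre
- tape: bystander: roll of tape lying flat, 90 dia x 18; origin under its centre
- adapter: bystander: black plug adapter 55 x 45 x 28; origin under its centre

How it is judged (in metres and radians):
On the way:
1. the module is set down flat on the bench, wholly out of the sleeve and with its nose no more than 50 mm into the bay, and let go (linear speed of module below 0.02 m/s and angle between module_center's own z axis and vertical below 0.06 rad and contact force between module and the fingers below 0.1 N and height (world z) of module_center below 0.019 m and (x of module_tail in the frame of garage below 0 m or y of module_tail in the frame of garage above 0.045 m or y of module_tail in the frame of garage below -0.045 m) and (x of module_nose in the frame of mainframe below 0.05 m or y of module_nose in the frame of mainframe above 0.045 m or y of module_nose in the frame of mainframe below -0.045 m)), for 0.2 s.
At the end, for the whole second after the job is handed in: The module lies in the chassis bay nose first, flange flush with the front panel to within 4 mm, centred within 4 mm and straight within 0.06 rad, flat on the bench, at rest and released (linear speed of module below 0.02 m/s and angle between module_center's own z axis and vertical below 0.06 rad and contact force between module and the fingers below 0.1 N and x of module_nose in the frame of mainframe between 0.096 and 0.104 m and y of module_nose in the frame of mainframe between -0.004 and 0.004 m and angle between the x axis of module and the x axis of mainframe, either way round below 0.06 rad and height (world z) of module_center below 0.019 m); the robot touches nothing.
It fails at once if another thing on the bench is shifted by more than 30 mm (distance of any of spool, screwdriver, heatsink, tape, adapter from where it was at the start of the episode above 0.03 m).
It fails at once if the module is tipped by more than about 50 degrees (angle between module_center's own z axis and vertical above 0.9 rad).
It also fails if it takes over 64 s, if anything falls off the work surface, if the arm or the gripper's body presses on something with over 40 N, if the wrist force passes 120 N, or if a joint passes its speed limit or range.

## Working session

There is one attempt and no reset: what is moved stays moved. The work goes in short steps, Python scripts to look and compute and a tool call to move; the robot and the scene stay as the last step left them, time stands still between calls to the robot, and variables do not carry over. Pictures are saved under pics/ and viewed, at most 10 in all, crops included, and the job is handed in when it is done.

Besides the shell and the picture viewer there is one more tool, called after "Call:" as name([rows], argument=value, ...), one row to a line, values as JSON. servo_tool: Moves the arm, as the interface text tells. Its arguments: {"type":"object","properties":{"steps":{"type":"array"}},"required":["steps"]}

```bash
mkdir -p pics
cat > h.py <<'E'
import numpy as np, cv2
from workcell import sensors, imaging, close_job
def cam(n):
    im=imaging.get_image(n); im['R']=cv2.Rodrigues(np.array(im['rvec'],float))[0]; im['t']=np.array(im['tvec'],float).ravel()
    im['f']=240/np.tan(np.radians(im['vertical_fov'])/2)
    im['K']=np.array([[im['f'],0,im['cx']],[0,im['f'],im['cy']],[0,0,1]]); im['D']=np.array([im['k1'],0,0,0,0.]); return im
def slopes(im,uv):
    return cv2.undistortPoints(np.array(uv,float).reshape(-1,1,2),im['K'],im['D']).reshape(-1,2)
def onplane(im,uv,z):
    s=slopes(im,uv); d=np.c_[s,np.ones(len(s))]@im['R']; c=-im['R'].T@im['t']
    return c+d*((z-c[2])/d[:,2])[:,None]
def cloud(im):
    v,u=np.mgrid[0:480,0:640]; s=slopes(im,np.stack([u,v],-1)).reshape(480,640,2)
    Z=im['range_z'][...,None]; P=np.concatenate([s*Z,Z],-1)
    W=(P-im['t'])@im['R']; W[im['range_z']<=0]=np.nan; return W
def proj(im,X): return cv2.projectPoints(np.array(X,float).reshape(-1,1,3),np.array(im['rvec'],float),im['t'],im['K'],im['D'])[0].reshape(-1,2)
E
python3 - <<'E'
from h import *
for n in('top','side'):
    im=cam(n); cv2.imwrite(f'pics/{n}0.png',im['color']); np.savez(f'{n}0.npz',W=cloud(im)); print(n,-im['R'].T@im['t'],im['f'],im['k1'])
print(sensors.get_obs())
E
```

```text
top [400.37329888 110.06989821 951.38578087] 499.5584951972707 -0.09598543199276353
side [ 350.81041584 -583.98065247  808.69250892] 534.5569691970242 -0.13775209830236887
{'t': 0.1, 'qpos': array([-1.25502693e+00,  4.23776878e-01,  1.63059380e+00,  4.53773385e-06,
        1.08864373e+00, -1.90029549e-02]), 'qvel': array([ 7.69828207e-04, -2.63893797e-03,  4.67825249e-04,  2.27827469e-04,
        5.60689454e-04,  4.63271816e-05]), 'joint_torque': array([ 1.27332994e-03, -5.45613992e+01, -2.74323839e+01,  6.45084959e-02,
        1.88682089e-02, -2.67690842e-05]), 'ee_pos': array([ 205.21189683, -589.81078187,  221.97944127]), 'orientation': array([-3.09629801e+00, -5.23169382e-01,  3.23778166e-04]), 'ft_force': array([1.23215573, 0.80119257, 0.71930393]), 'moment': array([-0.03031035,  0.0430175 , -0.03120376]), 'grasp_force': 0.0, 'width': 87.86291930445917}
```

View pics/top0.png

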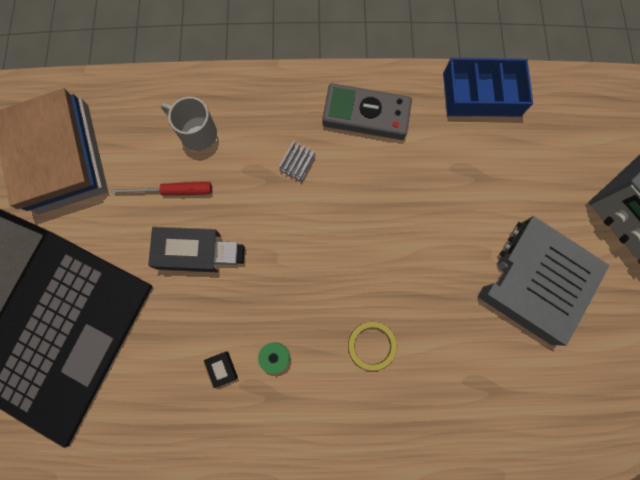

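View pics/side0.png

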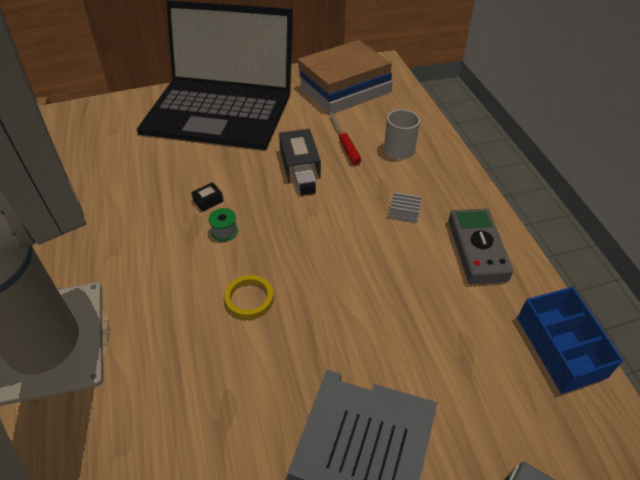

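The top view shows the sleeve at px (150–218, 228–271) with the module's nose end out to (244, 254). The chassis is at (480–607, 218–345), with its bay notch on the left side near (497, 275). Next I'll measure both from depth.

Run:
```python
from h import *
W=np.load('top0.npz')['W']
def reg(name,u0,u1,v0,v1,z0,z1):
    w=W[v0:v1,u0:u1].reshape(-1,3); m=(w[:,2]>z0)&(w[:,2]<z1); p=w[m]
    r=cv2.minAreaRect(p[:,:2].astype(np.float32)); print(name,len(p),'z',np.median(p[:,2]).round(1),'rect',np.round(r[0],1),np.round(r[1],1),round(r[2],2)); print(np.round(cv2.boxPoints(r),1).tolist()); return p
reg('sleeve',140,225,220,280,44,60)
reg('body',219,250,230,275,24,36)
reg('bodyall',219,250,230,275,12,36)
p=reg('chassis',470,615,210,350,56,68)
# outline polygon of chassis top
m=((W[...,2]>56)&(W[...,2]<68)).astype(np.uint8); m[:, :470]=0; m[:210]=0; m[350:]=0; m[:,612:]=0
c=max(cv2.findContours(m,0,2)[0],key=cv2.contourArea); a=cv2.approxPolyDP(c,2.5,True)[:,0]
im=cam('top'); print(np.c_[a,onplane(im,a,62)[:,:2]].round(1).tolist())
for n,(u0,u1,v0,v1) in dict(spool=(255,293,340,378),tape=(345,400,318,374),heats=(276,320,138,185),adapter=(203,240,350,390),screw=(112,215,178,200)).items(): reg(n,u0,u1,v0,v1,8,50)
big=cv2.resize(im['color'][200:360,470:620],None,fx=4,fy=3.7,interpolation=cv2.INTER_CUBIC)[:600]
big2=cv2.resize(im['color'][215:285,140:260],None,fx=5,fy=5); 
cv2.imwrite('pics/c1.png',big)
```

```text
sleeve 2614 z 52.1 rect [562.8 349.6] [121.8  75.5] 86.9
[[521.7999877929688, 290.79998779296875], [597.2000122070312, 286.70001220703125], [603.7999877929688, 408.3999938964844], [528.4000244140625, 412.3999938964844]]
body 463 z 29.4 rect [556.4 263.6] [45.3 40.1] 86.71
[[535.0999755859375, 242.10000610351562], [575.0999755859375, 239.8000030517578], [577.7000122070312, 285.0], [537.7000122070312, 287.29998779296875]]
bodyall 524 z 29.0 rect [565.8 264. ] [59.8 46.3] 1.06
[[535.4000244140625, 286.6000061035156], [536.2999877929688, 240.3000030517578], [596.0999755859375, 241.39999389648438], [595.2999877929688, 287.70001220703125]]
chassis 8386 z 61.9 rect [ 533.7 -351.1] [173.3 274.5] 56.34
[[371.5, -347.1000061035156], [599.9000244140625, -499.20001220703125], [696.0, -355.0], [467.5, -202.89999389648438]]
[[533.0, 216.0, 612.2, -303.5], [507.0, 259.0, 531.8, -246.4], [513.0, 263.0, 524.3, -257.1], [499.0, 286.0, 482.7, -227.6], [493.0, 284.0, 486.5, -216.7], [487.0, 294.0, 468.6, -204.3], [566.0, 345.0, 373.8, -344.9], [608.0, 264.0, 519.5, -441.8]]
spool 729 z 41.8 rect [361.5 
[... 293 characters left out ...]
74121094], [424.6000061035156, 45.099998474121094], [337.1000061035156, 46.599998474121094]]
heats 678 z 23.1 rect [740.5 137.4] [49.2 62.2] 61.58
[[701.4000244140625, 130.60000610351562], [756.0999755859375, 101.0], [779.5999755859375, 144.3000030517578], [724.9000244140625, 173.89999389648438]]
adapter 806 z 27.5 rect [340.9 280.7] [55.6 46.3] 21.18
[[306.6000061035156, 292.20001220703125], [323.29998779296875, 249.10000610351562], [375.20001220703125, 269.20001220703125], [358.5, 312.29998779296875]]
screw 784 z 21.5 rect [683.9 405.7] [ 25.9 198.6] 2.03
[[667.4000244140625, 504.5], [674.4000244140625, 306.0], [700.4000244140625, 306.8999938964844], [693.4000244140625, 505.3999938964844]]
```

View pics/c1.png

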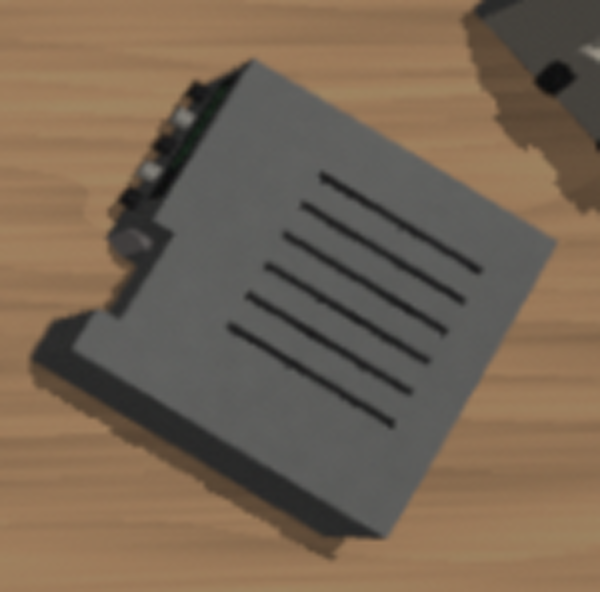

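The crop confirms the geometry: the bay notch lies between the front-edge points (486.5, −216.7) and (531.8, −246.4). That puts the mainframe origin near (509.5, −232) with its +x heading at about −124°. The module's exposed body is centred near (556.5, 264), heading about −93.3°, with its nose end at y ≈ 241. I'll move above it now.

Call:
servo_tool([
  [[0.0146,0.0358,0],[0,0,2.81],1],
  [[0.0146,0.0358,0],[0,0,2.81],1],
  [[0.0146,0.0358,0],[0,0,2.81],1],
  [[0.0146,0.0358,0],[0,0,2.81],1],
  [[0.0146,0.0358,0],[0,0,2.81],1],
  [[0.0146,0.0358,0],[0,0,2.81],1],
  [[0.0146,0.0358,0],[0,0,2.81],1],
  [[0.0146,0.0358,0],[0,0,2.81],1],
])

```text
t: 0.82
ee_pos: [322.3, -302.1, 222.6]
orientation: [-2.935, -1.12, -0.0]
ft_force: [1.1, 0.4, 0.3]
width: 88.1
grasp_force: 0.0
```

Call:
servo_tool([
  [[0.0146,0.0358,0],[0,0,2.81],1],
  [[0.0146,0.0358,0],[0,0,2.81],1],
  [[0.0146,0.0358,0],[0,0,2.81],1],
  [[0.0146,0.0358,0],[0,0,2.81],1],
  [[0.0146,0.0358,0],[0,0,2.81],1],
  [[0.0146,0.0358,0],[0,0,2.81],1],
  [[0.0146,0.0358,0],[0,0,2.81],1],
  [[0.0146,0.0358,0],[0,0,2.81],1],
])

```text
t: 1.48
ee_pos: [439.2, -15.5, 222.8]
orientation: [2.66, 1.671, 0.0]
ft_force: [0.4, -0.8, -0.1]
width: 88.0
grasp_force: 0.0
```

Call:
servo_tool([
  [[0.0146,0.0358,0],[0,0,2.81],1],
  [[0.0146,0.0358,0],[0,0,2.81],1],
  [[0.0146,0.0358,0],[0,0,2.81],1],
  [[0.0146,0.0358,0],[0,0,2.81],1],
  [[0.0146,0.0358,0],[0,0,2.81],1],
  [[0.0146,0.0358,0],[0,0,2.81],1],
  [[0.0146,0.0358,0],[0,0,2.81],1],
  [[0.0146,0.0358,0],[0,0,2.81],1],
])

```text
t: 2.15
ee_pos: [555.9, 270.9, 222.4]
orientation: [-2.283, -2.158, 0.001]
ft_force: [0.7, -0.6, 0.5]
width: 88.0
grasp_force: 0.0
```

```bash
cat >> h.py <<'E'
def pose():
    o=sensors.get_obs(); R=cv2.Rodrigues(o['orientation'])[0]
    print('t',o['t'],'pos',o['ee_pos'].round(1),'yaw_y',np.degrees(np.arctan2(R[1,1],R[0,1])).round(2),'z',R[:,2].round(3),'w',round(o['width'],1),'F',o['ft_force'].round(1),'g',o['grasp_force'])
def fitline(p): 
    v=cv2.fitLine(np.float32(p),cv2.DIST_HUBER,0,.01,.01).ravel(); return v
E
python3 - <<'E'
from h import *
pose()
im=np.load('top0.npz')['W']
W=im
m=((W[...,2]>56)&(W[...,2]<68)).astype(np.uint8); m[:, :470]=0; m[:210]=0; m[350:]=0; m[:,612:]=0
c=max(cv2.findContours(m,0,1)[0],key=cv2.contourArea)[:,0]
C=cam('top'); P=onplane(C,c,62)[:,:2]
def seg(a,b):
    a=np.array(a);b=np.array(b);d=(b-a)/np.linalg.norm(b-a);s=(P-a)@d;e=abs((P-a)@[-d[1],d[0]])
    q=P[(s>6)&(s<np.linalg.norm(b-a)-6)&(e<5)]; v=fitline(q); print(len(q),v.round(3),np.degrees(np.arctan2(v[1],v[0])).round(2))
seg((612.2,-303.5),(531.8,-246.4));seg((486.5,-216.7),(468.6,-204.3));seg((468.6,-204.3),(373.8,-344.9));seg((373.8,-344.9),(519.5,-441.8));seg((519.5,-441.8),(612.2,-303.5))
E
```

```text
t 2.15 pos [555.9 270.9 222.4] yaw_y -3.22 z [-0. -0. -1.] w 88.0 F [ 0.7 -0.6  0.5] g 0.0
45 [ 8.27000e-01 -5.63000e-01  5.69006e+02 -2.71910e+02] -34.24
5 [   0.857   -0.516  477.562 -210.119] -31.07
76 [   0.565    0.825  421.277 -273.994] 55.57
77 [   0.825   -0.565  446.225 -394.232] -34.41
73 [ 5.61000e-01  8.28000e-01  5.65489e+02 -3.72878e+02] 55.85
```

Call:
servo_tool([
  [[0,0,-0.036],[0,0,0],1],
  [[0,0,-0.036],[0,0,0],1],
  [[0,0,-0.036],[0,0,0],1],
  [[0,0,-0.036],[0,0,0],1],
  [[0,0,-0.036],[0,0,0],1],
  [[0,0,-0.024],[0,0,0],1],
  [[0,0,-0.014],[0,0,0],1],
  [[0,0,0],[0,0,0],1],
])

```text
t: 2.87
ee_pos: [554.7, 268.4, 2.3]
orientation: [-2.285, -2.154, 0.005]
ft_force: [0.3, 0.2, 0.6]
width: 88.0
grasp_force: 0.0
```

Call:
servo_tool([
  [[0,0,0],[0,0,0],-1],
  [[0,0,0],[0,0,0],-1],
  [[0,0,0],[0,0,0],-1],
  [[0,0,0],[0,0,0],-1],
  [[0,0,0],[0,0,0],-1],
  [[0,0,0],[0,0,0],-1],
  [[0,0,0],[0,0,0],-1],
  [[0,0,0],[0,0,0],-1],
])

```text
t: 3.53
ee_pos: [555.9, 269.0, 4.9]
orientation: [2.286, 2.155, 0.0]
ft_force: [-0.2, -0.5, 2.6]
width: 40.2
grasp_force: 30.0
```

Gripped at 40.2 mm, which matches the body. Now I'll draw it out.

Call:
servo_tool([
  [[-0.0009,-0.017,0],[0,0,0],-1],
  [[-0.0009,-0.017,0],[0,0,0],-1],
  [[-0.0009,-0.017,0],[0,0,0],-1],
  [[-0.0009,-0.017,0],[0,0,0],-1],
  [[-0.0009,-0.017,0],[0,0,0],-1],
  [[-0.0009,-0.017,0],[0,0,0],-1],
  [[-0.0009,-0.017,0],[0,0,0],-1],
  [[-0.0009,-0.017,0],[0,0,0],-1],
])

```text
t: 4.2
ee_pos: [548.5, 131.8, 4.9]
orientation: [2.286, 2.155, 0.001]
ft_force: [-0.0, 1.7, -0.3]
width: 40.0
grasp_force: 30.0
```

Run:
```python
from h import *
pose(); im=cam('top'); s=cam('side')
cv2.imwrite('pics/p1.png',np.hstack([cv2.resize(im['color'][180:320,140:340],(400,280)),cv2.resize(s['color'][100:240,230:430],(400,280))]))
```

```text
t 4.2 pos [548.5 131.8   4.9] yaw_y -3.39 z [ 0.  0. -1.] w 40.0 F [-0.   1.7 -0.3] g 29.964631497859955
```

View pics/p1.png

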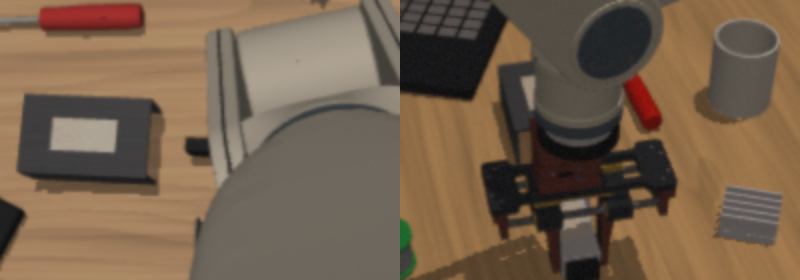

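The module is clear of the sleeve: its fin tail is visible ahead of the mouth, at about (190, 145) in the crop. Next I'll slide it to just in front of the bay while turning it.

Call:
servo_tool([
  [[-0.0009,-0.0205,0],[0,0,-1.93],-1],
  [[-0.0009,-0.0205,0],[0,0,-1.93],-1],
  [[-0.0009,-0.0205,0],[0,0,-1.93],-1],
  [[-0.0009,-0.0205,0],[0,0,-1.93],-1],
  [[-0.0009,-0.0205,0],[0,0,-1.93],-1],
  [[-0.0009,-0.0205,0],[0,0,-1.93],-1],
  [[-0.0009,-0.0205,0],[0,0,-1.93],-1],
  [[-0.0009,-0.0205,0],[0,0,-1.93],-1],
])

```text
t: 4.97
ee_pos: [541.6, -31.2, 4.9]
orientation: [-2.556, -1.827, -0.001]
ft_force: [0.1, 3.3, 1.5]
width: 39.9
grasp_force: 30.0
```

Call:
servo_tool([
  [[-0.0009,-0.0205,0],[0,0,-1.93],-1],
  [[-0.0009,-0.0205,0],[0,0,-1.93],-1],
  [[-0.0009,-0.0205,0],[0,0,-1.93],-1],
  [[-0.0009,-0.0205,0],[0,0,-1.93],-1],
  [[-0.0009,-0.0205,0],[0,0,-1.93],-1],
  [[-0.0009,-0.0205,0],[0,0,-1.93],-1],
  [[-0.0009,-0.0205,0],[0,0,-1.93],-1],
  [[-0.0009,-0.0205,0],[0,0,-1.93],-1],
])

```text
t: 5.63
ee_pos: [534.4, -195.2, 4.9]
orientation: [-2.778, -1.467, -0.001]
ft_force: [1.0, 2.9, 3.9]
width: 39.8
grasp_force: 30.0
```

Call:
servo_tool([
  [[0,0,0],[0,0,0],-1],
  [[0,0,0],[0,0,0],-1],
  [[0,0,0],[0,0,0],1],
  [[0,0,0],[0,0,0],1],
  [[0,0,0],[0,0,0],1],
  [[0,0,0],[0,0,0],1],
  [[0,0,0],[0,0,0],1],
  [[0,0,0],[0,0,0],1],
])

```text
t: 6.3
ee_pos: [534.2, -194.6, 4.6]
orientation: [-2.776, -1.469, 0.0]
ft_force: [-0.1, 0.1, 0.2]
width: 76.4
grasp_force: 0.0
```

Call:
servo_tool([
  [[0,0,0],[0,0,0],1],
  [[0,0,0.02],[0,0,0],1],
  [[0,0,0.03],[0,0,0],1],
  [[0,0,0.04],[0,0,0],1],
  [[0,0,0.04],[0,0,0],1],
  [[0.03,0.03,0.03],[0,0,0],1],
  [[0.03,0.04,0],[0,0,0],1],
  [[0.02,0.04,0],[0,0,0],1],
])

```text
t: 6.97
ee_pos: [604.9, -100.7, 161.8]
orientation: [2.776, 1.463, 0.008]
ft_force: [0.6, -0.4, -0.3]
width: 87.8
grasp_force: 0.0
```

Call:
servo_tool([
  [[0,0.04,0],[0,0,0],1],
  [[0,0.04,0],[0,0,0],1],
  [[0,0.04,0],[0,0,0],1],
  [[0,0.04,0],[0,0,0],1],
  [[0,0,0],[0,0,0],1],
  [[0,0,0],[0,0,0],1],
  [[0,0,0],[0,0,0],1],
  [[0,0,0],[0,0,0],1],
])

```text
t: 7.63
ee_pos: [601.8, 58.4, 158.7]
orientation: [2.778, 1.467, -0.001]
ft_force: [0.3, -0.2, 0.2]
width: 87.8
grasp_force: 0.0
```

Run:
```python
from h import *
pose(); im=cam('top'); np.savez('top1.npz',W=cloud(im))
cv2.imwrite('pics/p2.png',cv2.resize(im['color'][160:340,360:600],(800,600)))
```

```text
t 7.6333 pos [601.8  58.4 158.7] yaw_y -34.32 z [-0. -0. -1.] w 87.8 F [ 0.3 -0.2  0.2] g 0.0
```

View pics/p2.png

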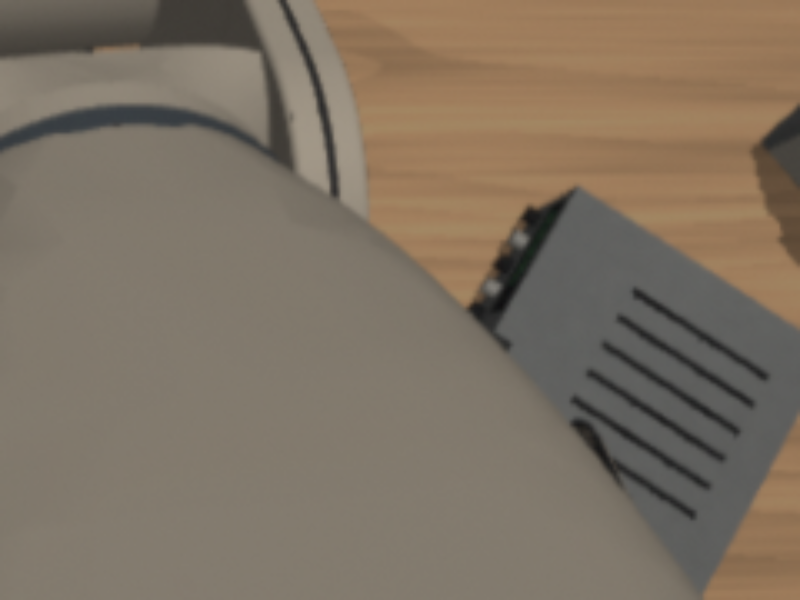

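The arm hides the module from the top camera, so I'll move it further aside.

Call:
servo_tool([
  [[-0.01,0.041,0],[0,0,0],1],
  [[-0.01,0.041,0],[0,0,0],1],
  [[-0.01,0.041,0],[0,0,0],1],
  [[-0.01,0.041,0],[0,0,0],1],
  [[-0.01,0.041,0],[0,0,0],1],
  [[-0.01,0.041,0],[0,0,0],1],
  [[0,0,0],[0,0,0],1],
  [[0,0,0],[0,0,0],1],
])

```text
t: 8.35
ee_pos: [542.5, 303.2, 158.6]
orientation: [2.776, 1.471, 0.0]
ft_force: [-0.1, 0.3, -0.0]
width: 87.6
grasp_force: 0.0
```

Run:
```python
from h import *
pose(); im=cam('top'); np.savez('top1.npz',W=cloud(im))
cv2.imwrite('pics/p3.png',cv2.resize(im['color'][180:340,410:610],(800,600)))
```

```text
t 8.35 pos [542.5 303.2 158.6] yaw_y -34.15 z [ 0. -0. -1.] w 87.6 F [-0.1  0.3 -0. ] g 0.0
```

View pics/p3.png

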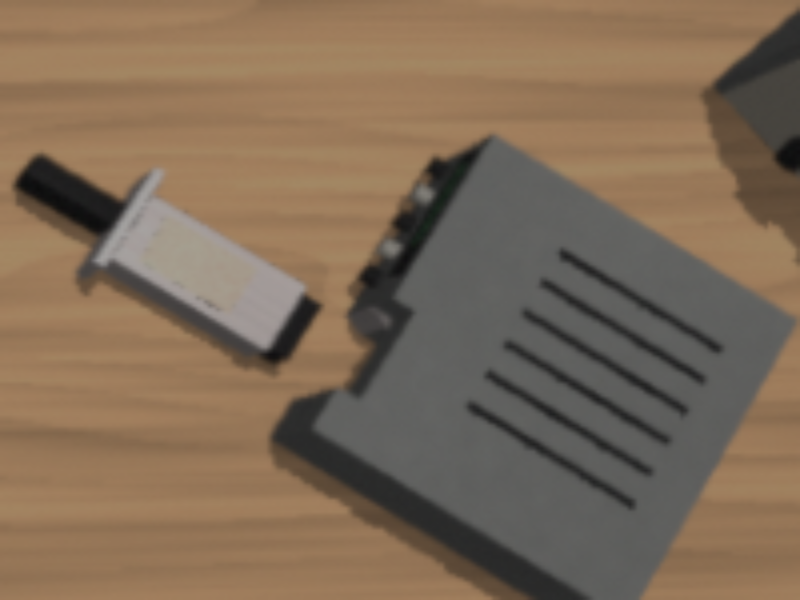

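The module lies flat and released in front of the bay: fin at crop (25–120, 160–230), nose at about (295, 330), bay notch at about (380, 345). I'll measure it in the chassis frame.

Run:
```python
from h import *
W=np.load('top1.npz')['W']; O=np.array([510.4,-232.0]); a=np.radians(-124.3); X=np.array([np.cos(a),np.sin(a)]); Y=np.array([-X[1],X[0]])
w=W[205:285,405:495].reshape(-1,3); w=w[(w[:,2]>10)&(w[:,2]<50)]
q=np.c_[(w[:,:2]-O)@X,(w[:,:2]-O)@Y,w[:,2]]; q=q[q[:,0]<-5]
print('x range',np.percentile(q[:,0],[0.3,99.7]),'y',np.percentile(q[:,1],[1,99]))
for x in range(-185,-5,10):
    s=q[(q[:,0]>=x)&(q[:,0]<x+10)]
    if len(s)>5: print(x+5,len(s),'y',np.percentile(s[:,1],[3,97]).round(1),'z',np.percentile(s[:,2],[10,50,90]).round(1))
b=q[(q[:,2]>25)&(q[:,2]<34)&(abs(q[:,1])<30)&(q[:,0]>-108)]; r=cv2.minAreaRect(np.float32(b[:,:2])); print(r)
f=q[(q[:,2]>30)&(q[:,0]<-128)]; print('fin',fitline(f[:,:2]),len(f))
```

```text
x range [-171.90346629  -17.30398908] y [-27.09454401  21.59649445]
-170 44 y [-7.1  5.4] z [16.5 34.6 37.5]
-160 56 y [-7.3  6.1] z [16.5 34.6 37.6]
-150 58 y [-7.3  6.1] z [15.6 34.8 37.9]
-140 59 y [-7.2  6.6] z [17.7 34.5 37.5]
-130 56 y [-7.3  6.2] z [17.8 34.1 36.8]
-120 162 y [-28.3  26.6] z [19.5 40.4 43.2]
-110 118 y [-19.9  18.8] z [26.6 29.5 31.9]
-100 123 y [-20.4  17.9] z [26.6 30.1 32.2]
-90 123 y [-20.3  18. ] z [25.3 30.1 32.2]
-80 123 y [-20.2  19. ] z [26.6 30.2 32.1]
-70 121 y [-20.3  18.3] z [25.7 29.7 32.2]
-60 131 y [-20.   18.9] z [24.5 30.  32.1]
-50 121 y [-19.7  18.7] z [24.7 30.  32.1]
-40 125 y [-20.2  17.9] z [26.6 29.8 32. ]
-30 104 y [-19.4  17.1] z [23.  28.3 31.3]
-20 85 y [-17.5  15.6] z [22.5 25.9 27.7]
((-62.404788970947266, 0.06894683837890625), (91.05426025390625, 41.8386116027832), 0.1366916298866272)
fin [ 9.9881011e-01  4.8767850e-02 -1.4990979e+02 -7.8705812e-01] 180
```

The module is aligned: y ≈ −0.7 mm, straight, nose at x ≈ −17 mm and fin middle at about −148 mm. I'll regrasp the fin at (593, −109).

Call:
servo_tool([
  [[0.0042,-0.0344,0],[0,0,0],1],
  [[0.0042,-0.0344,0],[0,0,0],1],
  [[0.0042,-0.0344,0],[0,0,0],1],
  [[0.0042,-0.0344,0],[0,0,0],1],
  [[0.0042,-0.0344,0],[0,0,0],1],
  [[0.0042,-0.0344,0],[0,0,0],1],
  [[0.0042,-0.0344,0],[0,0,0],1],
  [[0.0042,-0.0344,0],[0,0,0],1],
])

```text
t: 9.07
ee_pos: [575.8, 22.8, 158.8]
orientation: [2.78, 1.464, -0.0]
ft_force: [0.1, -0.3, -0.1]
width: 87.5
grasp_force: 0.0
```

Call:
servo_tool([
  [[0.0042,-0.0344,0],[0,0,0],1],
  [[0.0042,-0.0344,0],[0,0,0],1],
  [[0.0042,-0.0344,0],[0,0,0],1],
  [[0.0042,-0.0344,0],[0,0,0],1],
  [[0,0,0],[0,0,0],1],
  [[0,0,0],[0,0,0],1],
  [[0,0,0],[0,0,0],1],
  [[0,0,0],[0,0,0],1],
])

```text
t: 9.73
ee_pos: [592.4, -110.3, 158.6]
orientation: [-2.777, -1.468, 0.001]
ft_force: [-0.6, -0.4, -0.1]
width: 87.7
grasp_force: 0.0
```

```bash
python3 -c "
from h import *
pose()"
```

```text
t 9.7333 pos [ 592.4 -110.3  158.6] yaw_y -34.29 z [-0.001  0.    -1.   ] w 87.7 F [-0.6 -0.4 -0.1] g 0.0
```

Call:
servo_tool([
  [[0,0,-0.035],[0,0,0],1],
  [[0,0,-0.035],[0,0,0],1],
  [[0,0,-0.035],[0,0,0],1],
  [[0,0,-0.025],[0,0,0],1],
  [[0,0,-0.015],[0,0,0],1],
  [[0,0,-0.006],[0,0,0],1],
  [[0,0,0],[0,0,0],1],
  [[0,0,0],[0,0,0],-1],
])

```text
t: 10.4
ee_pos: [593.4, -109.7, 8.3]
orientation: [2.776, 1.47, 0.0]
ft_force: [0.3, -0.7, 0.3]
width: 84.3
grasp_force: 0.0
```

Call:
servo_tool([
  [[0,0,0],[0,0,0],-1],
  [[0,0,0],[0,0,0],-1],
  [[0,0,0],[0,0,0],-1],
  [[0,0,0],[0,0,0],-1],
  [[0,0,0],[0,0,0],-1],
  [[0,0,0],[0,0,0],-1],
  [[0,0,0],[0,0,0],-1],
  [[0,0,0],[0,0,0],-1],
])

```text
t: 11.07
ee_pos: [593.0, -110.4, 7.7]
orientation: [-2.777, -1.469, 0.0]
ft_force: [0.5, 0.1, 0.5]
width: 31.5
grasp_force: 0.0
```

Call:
servo_tool([
  [[0,0,0],[0,0,0],-1],
  [[0,0,0],[0,0,0],-1],
  [[0,0,0],[0,0,0],-1],
  [[0,0,0],[0,0,0],-1],
  [[0,0,0],[0,0,0],-1],
  [[0,0,0],[0,0,0],-1],
  [[0,0,0],[0,0,0],-1],
  [[0,0,0],[0,0,0],-1],
])

```text
t: 11.73
ee_pos: [592.9, -110.3, 7.7]
orientation: [-2.777, -1.468, 0.0]
ft_force: [0.4, -0.4, 0.1]
width: 13.8
grasp_force: 30.0
```

Fin gripped at 13.8 mm. Now I'll insert it.

Call:
servo_tool([
  [[-0.0042,-0.0063,0],[0,0,0],-1],
  [[-0.0042,-0.0063,0],[0,0,0],-1],
  [[-0.0042,-0.0062,0],[0,0,0],-1],
  [[-0.0042,-0.0062,0],[0,0,0],-1],
  [[-0.0042,-0.0062,0],[0,0,0],-1],
  [[-0.0042,-0.0062,0],[0,0,0],-1],
  [[-0.0042,-0.0062,0],[0,0,0],-1],
  [[-0.0042,-0.0062,0],[0,0,0],-1],
])

```text
t: 12.4
ee_pos: [558.9, -160.9, 7.7]
orientation: [-2.777, -1.468, 0.0]
ft_force: [0.9, 0.2, -2.2]
width: 13.3
grasp_force: 30.0
```

Call:
servo_tool([
  [[-0.0035,-0.0051,0],[0,0,0],-1],
  [[-0.0035,-0.0051,0],[0,0,0],-1],
  [[-0.0035,-0.0051,0],[0,0,0],-1],
  [[-0.0035,-0.0051,0],[0,0,0],-1],
  [[-0.0035,-0.0051,0],[0,0,0],-1],
  [[-0.0035,-0.0051,0],[0,0,0],-1],
  [[0,0,0],[0,0,0],-1],
  [[0,0,0],[0,0,0],-1],
])

```text
t: 13.07
ee_pos: [538.1, -191.1, 7.7]
orientation: [-2.777, -1.468, 0.001]
ft_force: [-1.1, 0.1, -2.3]
width: 13.9
grasp_force: 30.0
```

```bash
python3 -c "
from h import *
pose(); o=sensors.get_obs(); a=np.radians(-124.3); X=np.array([np.cos(a),np.sin(a)]); d=o['ee_pos'][:2]-[510.4,-232]; print(d@X, d@[-X[1],X[0]], o['ft_force'][:2]@X, o['moment'])"
```

```text
t 13.0667 pos [ 538.1 -191.1    7.7] yaw_y -34.29 z [-0.  0. -1.] w 13.9 F [-1.1  0.1 -2.3] g 29.998748302459717
-49.35367416292315 -0.18503772257875367 0.5289712810288363 [-0.02044365 -0.05802718 -0.03261741]
```

Call:
servo_tool([
  [[-0.001,-0.00145,0],[0,0,0],-1],
  [[-0.001,-0.00145,0],[0,0,0],-1],
  [[-0.001,-0.00145,0],[0,0,0],-1],
  [[-0.001,-0.00145,0],[0,0,0],-1],
  [[-0.001,-0.00145,0],[0,0,0],-1],
  [[-0.001,-0.00145,0],[0,0,0],-1],
  [[-0.001,-0.00145,0],[0,0,0],-1],
  [[-0.001,-0.00145,0],[0,0,0],-1],
])

```text
t: 13.73
ee_pos: [530.3, -202.4, 7.7]
orientation: [-2.777, -1.469, 0.0]
ft_force: [1.1, 0.7, -2.0]
width: 13.5
grasp_force: 30.0
```

Call:
servo_tool([
  [[-0.0004,-0.0006,0],[0,0,0],-1],
  [[-0.0004,-0.0006,0],[0,0,0],-1],
  [[-0.0004,-0.0006,0],[0,0,0],-1],
  [[-0.0004,-0.0006,0],[0,0,0],-1],
  [[0,0,0],[0,0,0],-1],
  [[0,0,0],[0,0,0],-1],
  [[0,0,0],[0,0,0],-1],
  [[0,0,0],[0,0,0],-1],
])

```text
t: 14.4
ee_pos: [528.7, -204.8, 7.7]
orientation: [-2.777, -1.469, 0.0]
ft_force: [-0.5, -0.9, -2.0]
width: 13.7
grasp_force: 30.0
```

Call:
servo_tool([
  [[-0.0004,-0.0006,0],[0,0,0],-1],
  [[-0.0004,-0.0006,0],[0,0,0],-1],
  [[0,0,0],[0,0,0],-1],
  [[0,0,0],[0,0,0],-1],
  [[0,0,0],[0,0,0],-1],
  [[0,0,0],[0,0,0],-1],
  [[0,0,0],[0,0,0],-1],
  [[0,0,0],[0,0,0],-1],
])

```text
t: 15.07
ee_pos: [528.0, -206.0, 7.7]
orientation: [-2.777, -1.469, 0.0]
ft_force: [-0.1, -0.1, -1.8]
width: 13.9
grasp_force: 30.0
```

Call:
servo_tool([
  [[-0.0004,-0.0006,0],[0,0,0],-1],
  [[-0.0004,-0.0006,0],[0,0,0],-1],
  [[0,0,0],[0,0,0],-1],
  [[0,0,0],[0,0,0],-1],
  [[0,0,0],[0,0,0],-1],
  [[0,0,0],[0,0,0],-1],
  [[0,0,0],[0,0,0],-1],
  [[0,0,0],[0,0,0],-1],
])

```text
t: 15.73
ee_pos: [527.2, -207.2, 7.7]
orientation: [-2.777, -1.469, 0.0]
ft_force: [-0.1, -0.8, -1.5]
width: 13.8
grasp_force: 30.0
```

Call:
servo_tool([
  [[-0.0004,-0.0006,0],[0,0,0],-1],
  [[-0.0004,-0.0006,0],[0,0,0],-1],
  [[0,0,0],[0,0,0],-1],
  [[0,0,0],[0,0,0],-1],
  [[0,0,0],[0,0,0],-1],
  [[0,0,0],[0,0,0],-1],
  [[0,0,0],[0,0,0],-1],
  [[0,0,0],[0,0,0],-1],
])

```text
t: 16.4
ee_pos: [527.1, -207.3, 7.7]
orientation: [-2.777, -1.468, -0.002]
ft_force: [3.6, 8.0, -3.2]
width: 13.8
grasp_force: 30.0
```

Contact at 8.8 N means the flange has seated. I'll open the fingers partway, to stay clear of the panel knobs, then rise and look.

Call:
servo_tool([
  [[0.0003,0.0004,0],[0,0,0],-1],
  [[0,0,0],[0,0,0],-0.3],
  [[0,0,0],[0,0,0],-0.3],
  [[0,0,0],[0,0,0],-0.3],
  [[0,0,0],[0,0,0],-0.3],
  [[0,0,0],[0,0,0],-0.3],
  [[0,0,0],[0,0,0],-0.3],
  [[0,0,0],[0,0,0],-0.3],
])

```text
t: 17.07
ee_pos: [526.7, -208.1, 7.8]
orientation: [2.777, 1.468, 0.0]
ft_force: [0.1, 0.2, 0.4]
width: 30.9
grasp_force: 0.0
```

Call:
servo_tool([
  [[0,0,0.015],[0,0,0],-0.3],
  [[0,0,0.025],[0,0,0],-0.3],
  [[0,0,0.035],[0,0,0],-0.3],
  [[0,0,0.035],[0,0,0],-0.3],
  [[0,0,0.035],[0,0,0],-0.3],
  [[0,0.04,0.01],[0,0,0],-0.3],
  [[0,0.04,0],[0,0,0],-0.3],
  [[0,0.04,0],[0,0,0],-0.3],
])

```text
t: 17.73
ee_pos: [527.2, -87.4, 164.2]
orientation: [2.777, 1.465, 0.004]
ft_force: [1.4, 0.4, -0.2]
width: 30.8
grasp_force: 0.0
```

Call:
servo_tool([
  [[0,0.04,0],[0,0,0],-0.3],
  [[0,0.04,0],[0,0,0],-0.3],
  [[0,0.04,0],[0,0,0],-0.3],
  [[0,0.04,0],[0,0,0],-0.3],
  [[0,0.04,0],[0,0,0],-0.3],
  [[0,0.04,0],[0,0,0],-0.3],
  [[0,0.04,0],[0,0,0],-0.3],
  [[0,0.04,0],[0,0,0],-0.3],
])

```text
t: 18.4
ee_pos: [526.3, 234.0, 162.8]
orientation: [2.777, 1.469, 0.0]
ft_force: [0.8, 0.0, 0.5]
width: 31.0
grasp_force: 0.0
```

Run:
```python
from h import *
pose(); im=cam('top'); W=cloud(im)
cv2.imwrite('pics/p4.png',cv2.resize(im['color'][180:340,410:610],(800,600)))
O=np.array([510.4,-232.0]); a=np.radians(-124.3); X=np.array([np.cos(a),np.sin(a)]); Y=np.array([-X[1],X[0]])
w=W[205:310,440:530].reshape(-1,3); w=w[(w[:,2]>5)&(w[:,2]<50)]
q=np.c_[(w[:,:2]-O)@X,(w[:,:2]-O)@Y,w[:,2]]; q=q[(q[:,0]<3)&(q[:,0]>-80)&(abs(q[:,1])<32)]
f=q[(q[:,2]>28)&(q[:,0]<-10)]; print('fin x',np.percentile(f[:,0],[1,99]),'y',np.percentile(f[:,1],[3,50,97]),'z',np.median(f[:,2]),fitline(f[:,:2]))
g=q[(q[:,2]>38)&(q[:,0]>-12)]; print('flange x',np.percentile(g[:,0],[2,50,98]),'y',np.percentile(g[:,1],[2,98]),np.median(g[:,2]))
```

```text
t 18.4 pos [526.3 234.  162.8] yaw_y -34.25 z [ 0. -0. -1.] w 31.0 F [0.8 0.  0.5] g 0.0
fin x [-54.40014496 -10.44162046] y [-6.87843135 -0.79773676  6.77131201] z 35.13064901307484 [ 9.9995750e-01 -9.2197955e-03 -3.2848602e+01 -8.7908268e-01]
flange x [-4.9950767  -1.73211303  1.63632692] y [-28.81978529  29.60742828] 41.7565924630164
```

View pics/p4.png

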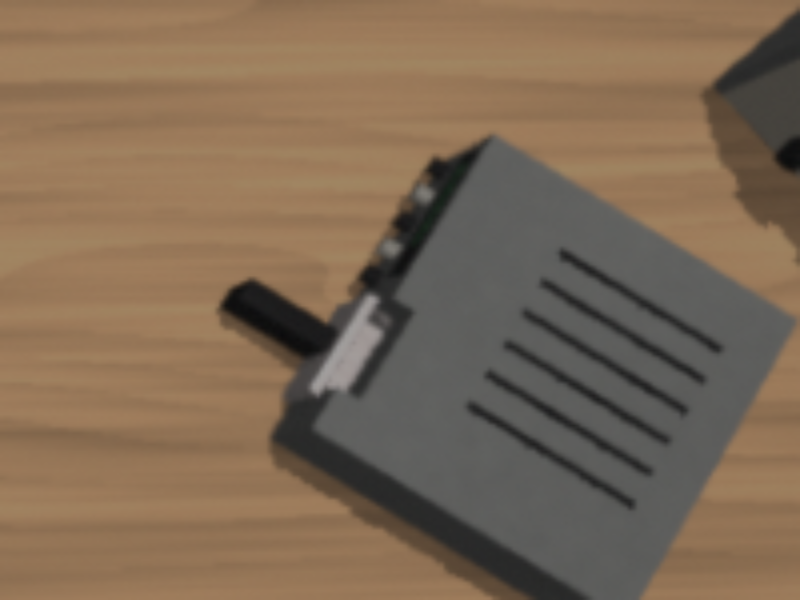

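The flange sits against the panel at crop (345, 345), with the fin behind it at (225–325, 285–350). It is straight to within 0.01 rad, under 1 mm off centre and flat, and the arm is clear. I'll hand it in.

```bash
python3 -c "
from h import *
print(close_job())"
```

```text
the job is handed in; nothing more can be done
None
```

The module is nose first in the chassis bay, flange against the panel, straight and released with the arm clear; I handed the job in at about 18 s of the 64 s allowed, and the interface returned no verdict.

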